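Count along the rail and push the tube offcut into the third gap

TASK

Start at the square-post end of the divider rack: with the gripper closed, run a fingertip along the top of its sprung rail, pressing lightly on it over the middle of the first gap, then the second, then the third, and go no further along. Then push the loose square tube offcut along the bench, lengthwise, fully home into that third gap from the post, against the back stop. Only push it, never lift or tip it; leave the spool, bin and coupler alone, and finish clear of everything.

Things in the scene. Friction and masses are not known exactly. Their poses are not given: they have to be found in the camera images.
- rack: Galvanised divider rack fixed to the bench: eight upright plates, 4 mm thick, 44 mm high, 42 mm apart, so seven gaps 38 mm wide, 76 mm deep to the back stop, open in front and on top, floored by the bench. Origin: bench level, middle of the front line (fourth gap). x into the gaps, y along the row, z up; gap centres at y = 0, +-42, +-84, +-126 mm.
- rail: Flat bar across all the gaps above the plates, 312 mm long (y), 14 mm wide, 8 mm thick, 55 mm behind the rack's front line. Origin: middle of its underside, 56 mm above the bench (top at 64 mm); axes as the rack's. Sprung: sinks straight down up to 10 mm, from about 0.8 N, then 0.5 N per mm, and springs back.
- post: Fixed square tube post, 40 x 40 mm, 95 mm high, black cap, right beside one end of the rack (either end; 178 mm from its middle, 55 mm behind its front line). The first gap is the end gap nearest this post. Origin: middle of its foot; axes as the rack's.
- plate: Fixed low upright plate, 40 mm long, 6 mm thick, 40 mm high on a thin foot, at the end of the rack opposite the post. Origin: middle of its foot.
- tube: Loose offcut of galvanised square tube, 80 mm long (x), 30 x 30 mm, ends closed by flat black caps, about 0.15 kg, on the bench in front of the rack, up to 20 degrees askew to the gaps and off to either side. Origin: middle of its underside. Pushed home, it sticks out 4 mm in front of the rack.
- spool: Bystander: white empty spool, 80 mm across, 60 mm high, standing on the bench. Origin: middle of its underside.
- bin: Bystander: black open bin with bolts, 160 x 110 mm, 70 mm high. Origin: middle of its underside.
- coupler: Bystander: steel tube coupler, 28 mm across, 40 mm high, standing to the left of the rack. Origin: middle of its underside.
Mind the look-alikes: they are no part of the job. What is shaped like the tube but turquoise is not meant. What is shaped like the post but red or yellow is not meant.

How it is judged (in metres and radians):
On the way, in this order (a step that is already met when the one before it is completed fails the run):
1. the fingertip presses on the rail over the first gap from the post (contact force between the fingers and rail above 0.3 N and ((y of post in the frame of rack above 0 m and y of the grasp point in the frame of rack between 0.109 and 0.143 m) or (y of post in the frame of rack below 0 m and y of the grasp point in the frame of rack between -0.143 and -0.109 m))), for 0.1 s.
2. the fingertip presses on the rail over the second gap from the post (contact force between the fingers and rail above 0.3 N and ((y of post in the frame of rack above 0 m and y of the grasp point in the frame of rack between 0.067 and 0.101 m) or (y of post in the frame of rack below 0 m and y of the grasp point in the frame of rack between -0.101 and -0.067 m))), for 0.1 s.
3. the fingertip presses on the rail over the third gap from the post (contact force between the fingers and rail above 0.3 N and ((y of post in the frame of rack above 0 m and y of the grasp point in the frame of rack between 0.025 and 0.059 m) or (y of post in the frame of rack below 0 m and y of the grasp point in the frame of rack between -0.059 and -0.025 m))), for 0.1 s.
4. the tube is fully home in the third gap from the post (((y of post in the frame of rack above 0 m and y of tube in the frame of rack between 0.036 and 0.048 m) or (y of post in the frame of rack below 0 m and y of tube in the frame of rack between -0.048 and -0.036 m)) and x of tube in the frame of rack between 0.029 and 0.042 m and angle between the x axis of tube and the x axis of rack, either way round below 0.2 rad and angle between tube's own z axis and vertical below 0.1 rad and height (world z) of tube below 0.006 m), for 0.2 s.
At the end, for the whole second after the job is handed in: The tube lies flat in the third gap from the post, lengthwise, its centre within 6 mm of the gap's middle, its far end within 7 mm of the back stop, within 0.2 rad of the rack's direction, at rest (all of step 4 and linear speed of tube below 0.01 m/s); the robot touches nothing.
It fails at once if the rail is touched beyond the third gap (contact force between the fingers and rail above 0.3 N and ((y of post in the frame of rack above 0 m and y of the grasp point in the frame of rack below 0.008 m) or (y of post in the frame of rack below 0 m and y of the grasp point in the frame of rack above -0.008 m))).
It fails at once if the tube is lifted (height (world z) of tube above 0.015 m).
It fails at once if the tube is tipped (angle between tube's own z axis and vertical above 0.35 rad).
It fails at once if the spool, bin or coupler is moved more than 20 mm (distance of any of spool, bin, coupler from where it was at the start of the episode above 0.02 m).
It also fails if it takes over 64 s, if anything falls off the work surface, if the arm or the gripper's body presses on something with over 40 N, if the wrist force passes 120 N, or if a joint passes its speed limit or range.

ROBOT

A 7-joint arm with a two-finger parallel gripper is mounted at the origin on the work surface. World frame = base frame: x ahead of the robot, y to its left, z up, the work surface at z = 0. Lengths are in mm, angles in rad, forces in N, time in s.
With the tool pointing down it reaches from about 425 to 1025 mm from the base axis. Payload 9.4 kg.
Tool frame: the origin (TCP) lies midway between the tips of the shut fingers; the grasp point (between the pads) lies 19 mm behind it; x points along the fingers, y is the direction in which the jaws open and shut, and the axes are right-handed (so a half turn about x gives the same grasp; the last joint's range is limited). The gripper opens to 93 mm and grips with 3 to 60 N. Pads are 15 mm wide; open, the fingers measure 128 mm over their backs; the gripper's body (75 mm by 188 mm) begins 65 mm behind the grasp point.
Start: joints at [1.032, 0.599, -0.003, 1.599, 0.002, 0.943, -0.08], TCP at [323.022, -649.062, 218.618] pointing down, gripper open.
Joint ranges: [-2.57, 2.57], [-0.35, 1.97], [-1.29, 1.29], [0.11, 2.56], [-1.05, 4.19], [0.11, 1.86], [-2.63, 2.63]. Speed limits (rad/s): [2.22, 2.22, 3.01, 3.01, 3.14, 3.14, 3.14].

INTERFACE

Orientations are given as a 3x3 rotation matrix whose columns are the frame's x, y, z axes.
In Python, from bench import manip gives the robot as it stands. The module is installed in compiled form; this text tells all that it offers.
- The arm moves only by the tool arm_command, never from a script. Its arguments are lists of equal length, an entry for each row: "linear": the shift along the tool's x, y, z in cm, a list of three; "delta_rot": the turn, a rotation vector about the tool's x, y, z in degrees, a list of three; "grip": the finger opening in cm, from 0 to 9.3. A call has 1 to 8 rows; each row is the pose to reach, as a shift and turn from the pose commanded when the call began, along the tool's axes at that moment; what a row does not reach only later rows make up. A row lasts 1/12 s, in which the tool goes at most 41.7 mm and 7.16 degrees, less where a joint would pass 70% of its speed; a pose out of reach is approached as far as the arm can. A call with a gripper value outside its range is refused whole. The fingers move at their own pace and stop on an object; the grip force is fixed at half the most. Time passes only in rows, so rows that repeat a pose let the fingers close. It gives the time, the measured TCP pose, the force and the opening at its end, in the units of the state.
- manip.read_state(): the state, without advancing time (a new reading comes with each control period).
- manip.camera(name): name is "scene" or "top"; returns a dict with "image" (420x560x3 uint8, blue, green, red), "fx", "fy", "cx", "cy" (pixels), "camera_from_world" (4x4, takes a point from world to camera coordinates). Camera axes: x right, y down, z forward; pixel columns grow to the right and rows downward; lengths in mm; the calibration is good to about 2 mm. A picture is of the moment at which its call begins. There is no depth.
- manip.sign_off(): hands the job in, once; it reports no verdict.
The state is a dict: "time": time; "joints": joint angles; "joint_velocities": joint speeds; "joint_torque": joint torques, N m; "tcp_pos": TCP position; "eef_rot": TCP orientation; "contact_force": force on the tool from outside, world axes, zero at the start; "ft_torque": the same for the moment, N m; "opening": finger opening in mm.
Only numpy, scipy, OpenCV 4.12 (cv2) and the standard library are available. Lean on these libraries where they do the work, as an engineer would, in place of code of your own. Each camera call takes 0.05 s, during which the arm holds its last target.

## Working session

There is one attempt and no reset: what is moved stays moved. The work goes in short steps, Python scripts to look and compute and a tool call to move; the robot and the scene stay as the last step left them, time stands still between calls to the robot, and variables do not carry over. Pictures are saved under pics/ and viewed, and the job is handed in when it is done.

Besides the shell and the picture viewer there is one more tool, called after "Call:" by a JSON object that holds its "fn" and its "kwargs", one argument or row to a line. arm_command: Moves the arm, as the interface text tells. Its arguments: {"type":"object","properties":{"linear":{"type":"array","items":{"type":"array","items":{"type":"number"}}},"delta_rot":{"type":"array","items":{"type":"array","items":{"type":"number"}}},"grip":{"type":"array","items":{"type":"number"}}},"required":["linear","delta_rot","grip"]}

```bash
mkdir -p pics; python3 - <<'E'
from bench import manip
import cv2,numpy as np
s=manip.read_state()
for k,v in s.items(): print(k,np.round(v,3).tolist())
for n in("scene","top"):
    c=manip.camera(n); cv2.imwrite(f"pics/{n}0.png",c["image"])
    print(n,c["fx"],c["fy"],c["cx"],c["cy"]);print(np.round(c["camera_from_world"],4).tolist())
E
```

```text
time 0.0
joints [1.032, 0.6, -0.003, 1.6, 0.002, 0.943, -0.08]
joint_velocities [0.001, 0.001, -0.0, -0.0, 0.0, 0.0, -0.001]
joint_torque [0.002, -76.506, 1.498, -25.234, -0.052, 0.017, 0.0]
tcp_pos [322.788, -648.64, 217.759]
eef_rot [[-0.001, 0.446, -0.895], [0.001, -0.895, -0.446], [-1.0, -0.002, 0.0]]
contact_force [0.924, -0.007, 1.531]
ft_torque [-0.045, -0.006, -0.019]
opening 92.99
scene 545.586611577404 545.586611577404 285.1797339348087 215.0012532996252
[[-0.8793, 0.4759, 0.019, 488.6282], [0.2838, 0.5555, -0.7816, -94.5684], [-0.3826, -0.6818, -0.6235, 1507.467], [0.0, 0.0, 0.0, 1.0]]
top 535.2330650942487 535.2330650942487 285.14869074584726 209.1618347328586
[[0.0072, -1.0, 0.0007, -21.667], [-0.9985, -0.0072, -0.0545, 555.6065], [0.0545, -0.0004, -0.9985, 1458.9113], [0.0, 0.0, 0.0, 1.0]]
```

View pics/scene0.png

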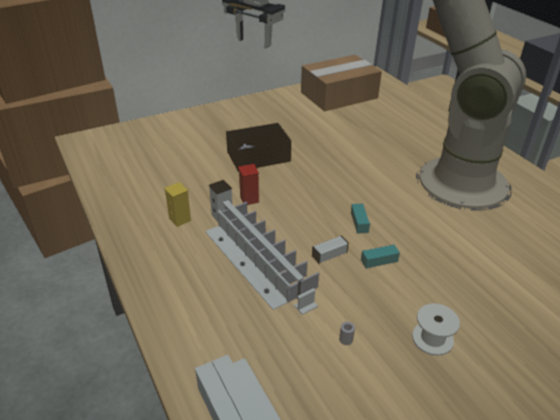

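View pics/top0.png

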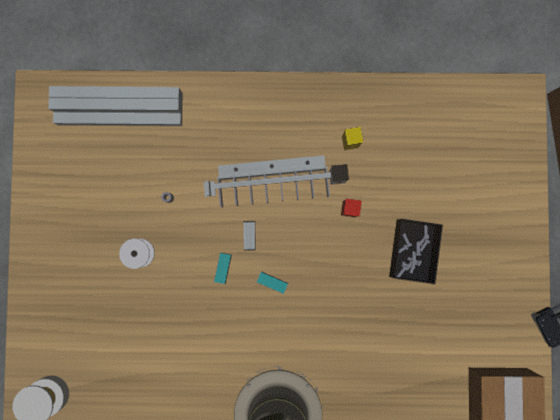

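Top view: the grey tube is at about (249,235). The rack plates run from x=221 to 328, and the black-capped post is at (340,173), the right-hand end (rack −y). Next I'll zoom in and measure.

```bash
python3 - <<'E'
import cv2
a=cv2.imread("pics/top0.png")[120:300,190:370]; cv2.imwrite("pics/topz.png",cv2.resize(a,(720,720),interpolation=cv2.INTER_CUBIC)[:600])
a=cv2.imread("pics/scene0.png")[170:320,190:390]; cv2.imwrite("pics/scz.png",cv2.resize(a,(800,600),interpolation=cv2.INTER_CUBIC))
E
```

```text
(no output)
```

View pics/topz.png

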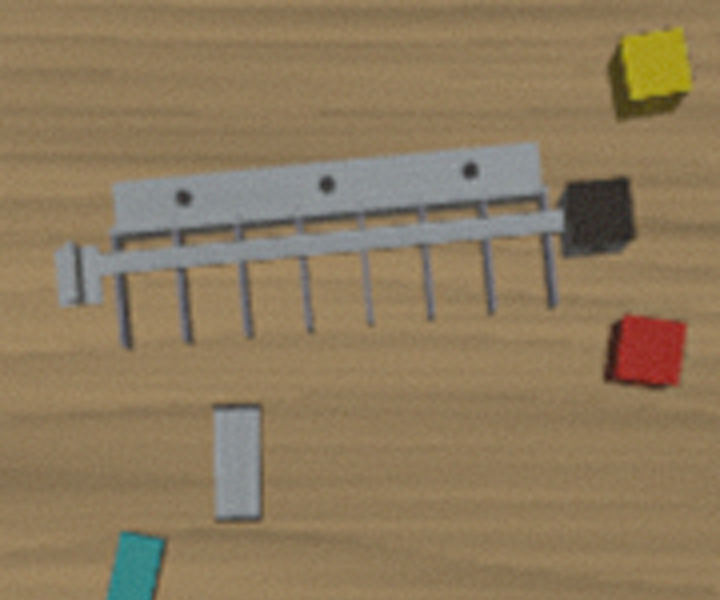

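View pics/scz.png

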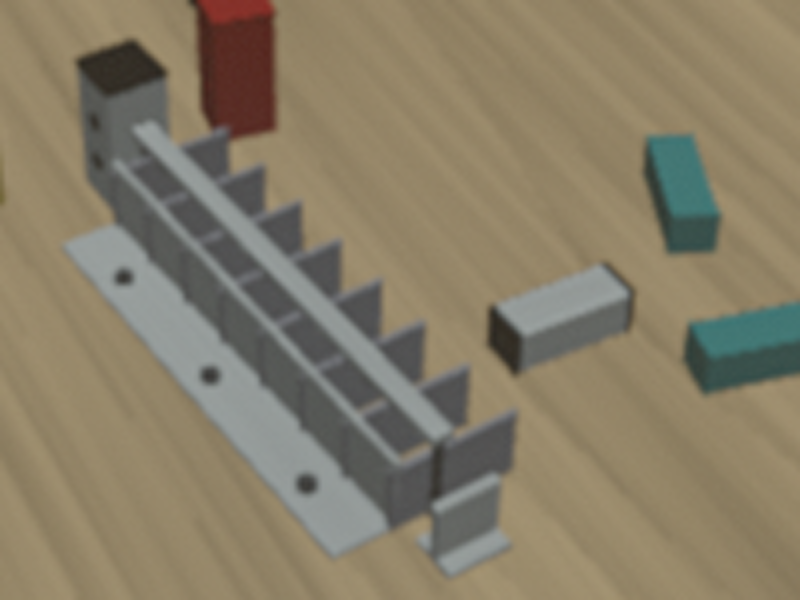

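```bash
cat > h.py <<'E'
import numpy as np,cv2
K={'scene':(545.5866,545.5866,285.17973,215.00125),'top':(535.23307,535.23307,285.14869,209.16183)}
from bench import manip
def cam(n):
    c=manip.camera(n); return c
def P(c):
    return np.array([[c['fx'],0,c['cx']],[0,c['fy'],c['cy']],[0,0,1]])@np.array(c['camera_from_world'])[:3]
def tri(ct,cs,pt,ps):
    X=cv2.triangulatePoints(P(ct),P(cs),np.array(pt,float).T,np.array(ps,float).T);return (X[:3]/X[3]).T
def onz(c,p,z):
    T=np.array(c['camera_from_world']);R=T[:3,:3];o=-R.T@T[:3,3]
    p=np.atleast_2d(np.array(p,float));d=np.c_[(p[:,0]-c['cx'])/c['fx'],(p[:,1]-c['cy'])/c['fy'],np.ones(len(p))]@R
    return o+d*((z-o[2])/d[:,2])[:,None]
def z4(p,ox,oy): return (np.array(p,float)+.5)/4-.5+np.array([ox,oy])
E
python3 - <<'E'
from h import *
np.set_printoptions(precision=1,suppress=True)
ct,cs=cam('top'),cam('scene')
t=lambda p:z4(p,190,120); s=lambda p:z4(p,190,170)
print("rail ends R,L\n",tri(ct,cs,t([(563,220),(101,265)]),s([(145,127),(440,433)])))
print("on z64\n",onz(ct,t([(563,220),(101,265)]),64))
A=t([(214,406),(262,406),(262,519),(215,519)])
print("tube\n",tri(ct,cs,A,s([(523,335),(497,307),(605,265),(632,292)])));print(onz(ct,A,30))
print("plate fronts z0?\n",onz(ct,t([(128,347),(188,342),(249,337),(310,332),(370,325),(431,319),(491,313),(553,306)]),20))
print("post cap\n",onz(ct,t([(567,181),(629,178),(634,238),(572,245)]),95))
T=t([(121,534),(165,538),(153,605)]);print("turq",onz(ct,T,30))
print("turq2",onz(ct,[(257.5,281),(262,272.5),(288,283.5),(285,292)],30))
E
```

```text
rail ends R,L
 [[ 646.3 -137.9   57.9]
 [ 615.   170.7   58.6]]
on z64
 [[ 646.4 -137.8   64. ]
 [ 614.   170.3   64. ]]
tube
 [[520.5  97.4  27.1]
 [519.8  65.7  22.7]
 [443.8  64.2  23.2]
 [444.6  95.3  26.8]]
[[521.5  96.5  30. ]
 [521.7  63.8  30. ]
 [445.   63.1  30. ]
 [444.8  95.   30. ]]
plate fronts z0?
 [[ 561.9  156.8   20. ]
 [ 565.6  115.7   20. ]
 [ 569.4   73.8   20. ]
 [ 573.1   32.    20. ]
 [ 578.2   -9.2   20. ]
 [ 582.7  -51.1   20. ]
 [ 587.1  -92.3   20. ]
 [ 592.2 -134.9   20. ]]
post cap
 [[ 668.3 -137.8   95. ]
 [ 670.6 -178.3   95. ]
 [ 631.2 -181.6   95. ]
 [ 626.3 -141.1   95. ]]
turq [[434.2 158.6  30. ]
 [431.7 128.7  30. ]
 [386.4 136.3  30. ]]
turq2 [[359.7  55.8  30. ]
 [382.7  43.8  30. ]
 [353.6 -26.8  30. ]
 [330.7 -18.9  30. ]]
```

```bash
cat >> h.py <<'E'
from scipy.spatial.transform import Rotation as Ro
RX=np.array([.9945,.1045]);RY=np.array([-.1045,.9945]);O=np.array([575.6,10.6])
def w(x,y): return O+x*RX+y*RY
def rk(p): d=np.array(p[:2])-O; return np.array([d@RX,d@RY])
def go(x,y,z,yawdeg):
    "target in rack frame; yaw of jaw axis in rack frame"
    s=manip.read_state();R=np.array(s['eef_rot']);p=np.array(s['tcp_pos'])
    a=np.radians(yawdeg+6.0);jy=np.array([np.cos(a),np.sin(a),0]);tx=np.array([0,0,-1.]);T=np.c_[tx,jy,np.cross(tx,jy)]
    d=R.T@(np.r_[w(x,y),z]-p)/10; r=Ro.from_matrix(R.T@T).as_rotvec(degrees=True)
    print('t',s['time'],'pos',np.round(p,1),'rack',np.round(rk(p),1),'F',np.round(s['contact_force'],2),'lin',np.round(d,2),'rot',np.round(r,1),'joints',np.round(s['joints'],2))
E
python3 -c "
from h import *
go(55,-126,200,0)"
```

```text
t 0.2 pos [ 322.9 -648.8  218.1] rack [-320.2 -629.4] F [-0.08  1.33  0.12] lin [  1.84 -34.04 -52.75] rot [-69.5  -0.    0.1] joints [ 1.03  0.6  -0.    1.6   0.    0.94 -0.08]
```

Call:
{"fn": "arm_command", "kwargs": {
  "linear": [
    [0, -1, -1.5],
    [0, -3, -4.5],
    [0, -5, -8],
    [0, -7, -11],
    [0, -9, -14],
    [0, -11, -17],
    [0, -13, -20],
    [0, -15, -23]
  ],
  "delta_rot": [
    [-3, 0, 0],
    [-7, 0, 0],
    [-12, 0, 0],
    [-17, 0, 0],
    [-22, 0, 0],
    [-27, 0, 0],
    [-32, 0, 0],
    [-36, 0, 0]
  ],
  "grip": [0, 0, 0, 0, 0, 0, 0, 0]
}}

```text
time: 0.87
tcp_pos: [462.8, -409.9, 218.8]
eef_rot: [[0.0, 0.89, -0.457], [0.0, -0.457, -0.89], [-1.0, 0.0, -0.0]]
contact_force: [0.6, 0.1, -0.0]
opening: 44.9
```

```bash
python3 -c "
from h import *
go(55,-126,150,0)"
```

```text
t 0.8667 pos [ 462.8 -409.9  218.8] rack [-156.1 -406.4] F [ 0.56  0.06 -0.02] lin [  6.88   2.33 -35.02] rot [-33.2  -0.   -0. ] joints [ 0.77  0.48 -0.19  1.84  0.12  0.83  0.04]
```

Call:
{"fn": "arm_command", "kwargs": {
  "linear": [
    [0, 0.3, -4],
    [0, 0.6, -8],
    [0, 0.9, -12.5],
    [0, 1.2, -17],
    [0.5, 1.5, -22],
    [1.5, 1.8, -27],
    [3, 2.1, -31.5],
    [4.5, 2.3, -35]
  ],
  "delta_rot": [
    [-5, 0, 0],
    [-10, 0, 0],
    [-15, 0, 0],
    [-20, 0, 0],
    [-25, 0, 0],
    [-29, 0, 0],
    [-32, 0, 0],
    [-33.2, 0, 0]
  ],
  "grip": [0, 0, 0, 0, 0, 0, 0, 0]
}}

```text
time: 1.53
tcp_pos: [632.4, -131.6, 183.2]
eef_rot: [[0.002, 0.995, 0.104], [-0.0, 0.104, -0.995], [-1.0, 0.002, 0.0]]
contact_force: [0.6, -1.0, 0.4]
opening: 0.8
```

```bash
python3 -c "
from h import *
c=cam('scene');cv2.imwrite('pics/s1.png',cv2.resize(c['image'][120:320,150:400],(750,600)))
go(55,-126,75,0)"
```

```text
t 1.5833 pos [ 635.2 -121.7  180.4] rack [  45.4 -137.8] F [3.34 7.04 0.22] lin [10.54  0.94 -1.11] rot [ 0.4 -0.4 -0.1] joints [ 0.34  0.57 -0.35  1.81  0.25  0.81 -0.03]
```

View pics/s1.png

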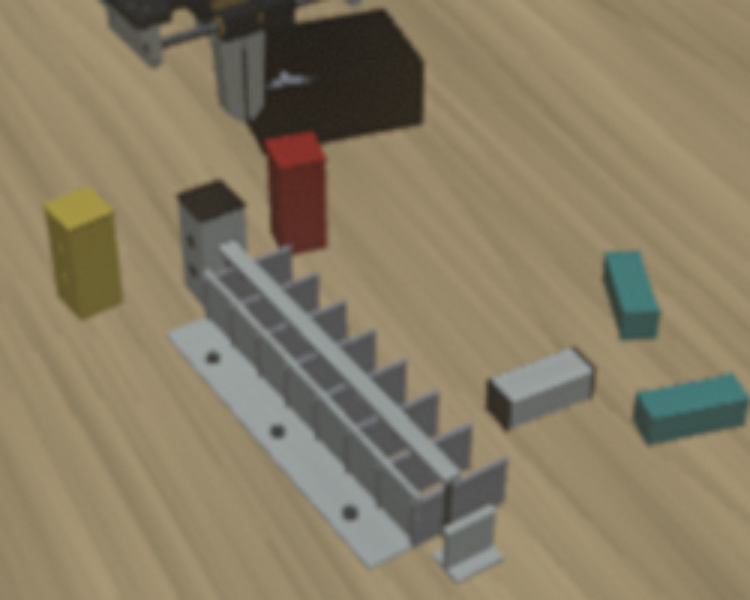

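The shut fingertips are at about (240,110), above and behind the post end, and the rack is undisturbed. I'll let the arm settle before coming down.

Call:
{"fn": "arm_command", "kwargs": {
  "linear": [
    [0, 0, 0],
    [0, 0, 0]
  ],
  "delta_rot": [
    [0, 0, 0],
    [0, 0, 0]
  ],
  "grip": [0, 0]
}}

```text
time: 1.75
tcp_pos: [631.0, -132.9, 182.2]
eef_rot: [[-0.001, 0.995, 0.102], [0.0, 0.102, -0.995], [-1.0, -0.001, -0.0]]
contact_force: [-0.8, -1.2, -0.1]
opening: 0.7
```

```bash
python3 -c "
from h import *
go(55,-126,72,0)"
```

```text
t 1.75 pos [ 631.  -132.9  182.2] rack [  40.1 -148.5] F [-0.76 -1.16 -0.08] lin [11.02  1.49 -2.25] rot [-0.2 -0.   0.1] joints [ 0.35  0.56 -0.35  1.81  0.25  0.81 -0.02]
```

Call:
{"fn": "arm_command", "kwargs": {
  "linear": [
    [1, 0.5, -0.7],
    [2.5, 1, -1.5],
    [4.5, 1.5, -2.25],
    [6.5, 1.5, -2.25],
    [8.5, 1.5, -2.25],
    [9.5, 1.5, -2.25],
    [9.5, 1.5, -2.25],
    [9.5, 1.5, -2.25]
  ],
  "delta_rot": [
    [0, 0, 0],
    [0, 0, 0],
    [0, 0, 0],
    [0, 0, 0],
    [0, 0, 0],
    [0, 0, 0],
    [0, 0, 0],
    [0, 0, 0]
  ],
  "grip": [0, 0, 0, 0, 0, 0, 0, 0]
}}

```text
time: 2.42
tcp_pos: [643.7, -111.1, 87.6]
eef_rot: [[-0.001, 0.995, 0.098], [-0.0, 0.098, -0.995], [-1.0, -0.001, 0.0]]
contact_force: [0.0, -0.1, 0.4]
opening: 0.6
```

```bash
python3 -c "
from h import *
go(55,-126,62,0)
a=cam('top')['image'][120:300,190:370]; cv2.imwrite('pics/t2.png',cv2.resize(a,(600,600)))
c=cam('scene');cv2.imwrite('pics/s2.png',cv2.resize(c['image'][120:320,150:400],(750,600)))
"
```

```text
t 2.4167 pos [ 643.7 -111.1   87.6] rack [  55.  -128.1] F [ 0.   -0.14  0.38] lin [ 2.56 -0.   -0.21] rot [-0.4  0.   0. ] joints [ 0.28  0.68 -0.3   1.86  0.31  0.65 -0.11]
```

View pics/s2.png

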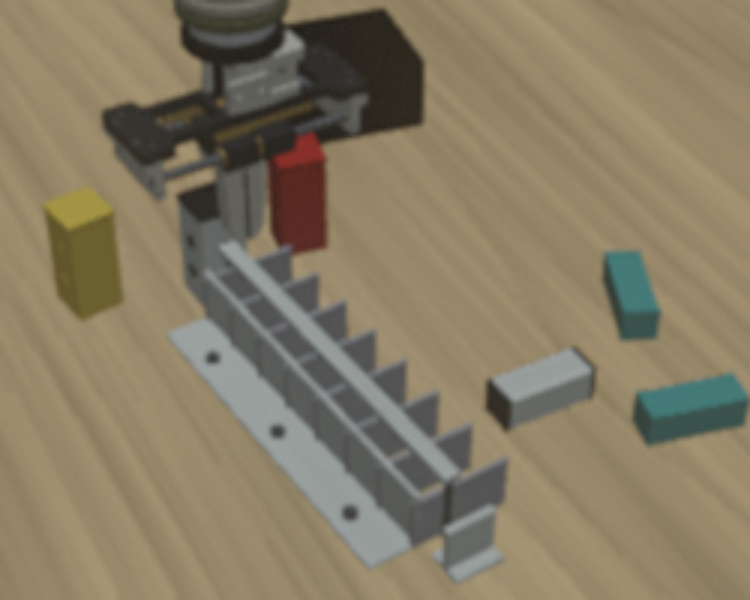

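The fingertips (about 240,235) hang over the rail's post end at the first gap. The body clears the post and both decoys.

Call:
{"fn": "arm_command", "kwargs": {
  "linear": [
    [0.5, 0, -0.1],
    [1.0, 0, -0.1],
    [1.5, 0, -0.2],
    [2.0, 0, -0.2],
    [2.3, 0, -0.2],
    [2.6, 0, -0.2],
    [2.7, 0, -0.2],
    [2.7, 0, -0.2]
  ],
  "delta_rot": [
    [0, 0, 0],
    [0, 0, 0],
    [0, 0, 0],
    [0, 0, 0],
    [0, 0, 0],
    [0, 0, 0],
    [0, 0, 0],
    [0, 0, 0]
  ],
  "grip": [0, 0, 0, 0, 0, 0, 0, 0]
}}

```text
time: 3.18
tcp_pos: [643.6, -108.2, 60.4]
eef_rot: [[-0.001, 0.995, 0.099], [0.0, 0.099, -0.995], [-1.0, -0.001, -0.0]]
contact_force: [-2.0, 1.5, 2.4]
opening: 0.4
```

```bash
python3 -c "
from h import *
go(55,-84,60,0)
"
```

```text
t 3.1833 pos [ 643.6 -108.2   60.4] rack [  55.2 -125.3] F [-2.    1.51  2.37] lin [ 0.04 -0.04 -4.13] rot [-0.3 -0.   0. ] joints [ 0.26  0.72 -0.28  1.87  0.33  0.6  -0.13]
```

Call:
{"fn": "arm_command", "kwargs": {
  "linear": [
    [0, 0, 0],
    [0, 0, 0],
    [0, 0, -0.7],
    [0, 0, -1.5],
    [0, 0, -2.4],
    [0, 0, -3.3],
    [0, 0, -4.1],
    [0, 0, -4.1]
  ],
  "delta_rot": [
    [0, 0, 0],
    [0, 0, 0],
    [0, 0, 0],
    [0, 0, 0],
    [0, 0, 0],
    [0, 0, 0],
    [0, 0, 0],
    [0, 0, 0]
  ],
  "grip": [0, 0, 0, 0, 0, 0, 0, 0]
}}

```text
time: 3.85
tcp_pos: [639.8, -64.3, 60.8]
eef_rot: [[0.0, 0.995, 0.102], [0.001, 0.102, -0.995], [-1.0, 0.0, -0.001]]
contact_force: [0.3, 2.8, 2.9]
opening: 0.8
```

Call:
{"fn": "arm_command", "kwargs": {
  "linear": [
    [0, 0, 0],
    [0, 0, 0],
    [0, 0, 0]
  ],
  "delta_rot": [
    [0, 0, 0],
    [0, 0, 0],
    [0, 0, 0]
  ],
  "grip": [0, 0, 0]
}}

```text
time: 4.1
tcp_pos: [639.8, -67.2, 60.7]
eef_rot: [[0.0, 0.995, 0.099], [0.0, 0.099, -0.995], [-1.0, 0.0, -0.0]]
contact_force: [-0.0, 2.6, 2.6]
opening: 0.2
```

```bash
python3 -c "
from h import *
go(55,-42,60,0)
"
```

```text
t 4.1 pos [639.8 -67.2  60.7] rack [ 55.8 -84.1] F [-0.02  2.57  2.59] lin [ 0.07 -0.1  -4.21] rot [-0.3 -0.  -0. ] joints [ 0.19  0.71 -0.27  1.9   0.32  0.58 -0.19]
```

Call:
{"fn": "arm_command", "kwargs": {
  "linear": [
    [0, 0, -0.5],
    [0, 0, -1.1],
    [0, 0, -1.8],
    [0, 0, -2.5],
    [0, 0, -3.2],
    [0, -0.1, -3.7],
    [0, -0.1, -4.1],
    [0, -0.1, -4.1]
  ],
  "delta_rot": [
    [0, 0, 0],
    [0, 0, 0],
    [0, 0, 0],
    [0, 0, 0],
    [0, 0, 0],
    [0, 0, 0],
    [0, 0, 0],
    [0, 0, 0]
  ],
  "grip": [0, 0, 0, 0, 0, 0, 0, 0]
}}

```text
time: 4.77
tcp_pos: [634.5, -25.2, 60.7]
eef_rot: [[-0.0, 0.995, 0.1], [0.001, 0.1, -0.995], [-1.0, -0.0, -0.001]]
contact_force: [-1.2, 2.0, 2.7]
opening: 0.6
```

Call:
{"fn": "arm_command", "kwargs": {
  "linear": [
    [0, 0, 0],
    [0, 0, 0],
    [0, 0, 0],
    [0, 0, 0]
  ],
  "delta_rot": [
    [0, 0, 0],
    [0, 0, 0],
    [0, 0, 0],
    [0, 0, 0]
  ],
  "grip": [0, 0, 0, 0]
}}

```text
time: 5.1
tcp_pos: [634.7, -26.7, 60.6]
eef_rot: [[-0.0, 0.995, 0.099], [0.0, 0.099, -0.995], [-1.0, -0.0, -0.0]]
contact_force: [-0.5, 1.3, 2.9]
opening: 0.5
```

```bash
python3 -c "
from h import *
go(55,-42,140,0)
"
```

```text
t 5.1 pos [634.7 -26.7  60.6] rack [ 54.9 -43.3] F [-0.49  1.26  2.9 ] lin [-7.94  0.01 -0.13] rot [-0.3 -0.   0. ] joints [ 0.13  0.7  -0.26  1.92  0.32  0.56 -0.25]
```

Call:
{"fn": "arm_command", "kwargs": {
  "linear": [
    [-1, 0, 0],
    [-3, 0, 0],
    [-5, 0, 0],
    [-7, 0, 0],
    [-8, 0, 0],
    [-8, 0, 0]
  ],
  "delta_rot": [
    [0, 0, 0],
    [0, 0, 0],
    [0, 0, 0],
    [0, 0, 0],
    [0, 0, 0],
    [0, 0, 0]
  ],
  "grip": [0, 0, 0, 0, 0, 0]
}}

```text
time: 5.6
tcp_pos: [635.9, -27.5, 143.2]
eef_rot: [[0.004, 0.995, 0.098], [-0.0, 0.098, -0.995], [-1.0, 0.004, 0.001]]
contact_force: [-0.2, 0.1, 0.4]
opening: 0.2
```

```bash
python3 -c "
from h import *
go(-84,135,140,0)
c=cam('scene');cv2.imwrite('pics/s3.png',cv2.resize(c['image'][120:320,150:400],(750,600)))
"
```

```text
t 5.6 pos [635.9 -27.5 143.2] rack [ 56.  -44.2] F [-0.19  0.05  0.41] lin [  0.26 -14.12 -17.82] rot [-0.4  0.  -0.2] joints [ 0.16  0.6  -0.31  1.87  0.27  0.72 -0.2 ]
```

View pics/s3.png

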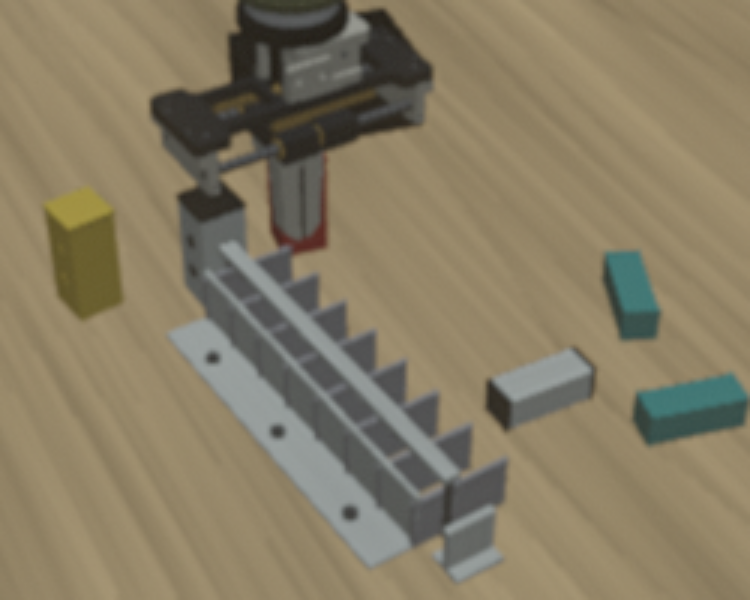

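The rail has sprung back level and the fingers are clear above it. The tube is unmoved at about (540,387). Next I'll go round to its left side.

Call:
{"fn": "arm_command", "kwargs": {
  "linear": [
    [0, -1, -1.3],
    [0, -3, -3.8],
    [0, -5, -6.4],
    [0, -7.5, -9.5],
    [0, -10, -12.7],
    [0, -12.5, -15.8],
    [0, -14.1, -17.8],
    [0, -14.1, -17.8]
  ],
  "delta_rot": [
    [0, 0, 0],
    [0, 0, 0],
    [0, 0, 0],
    [0, 0, 0],
    [0, 0, 0],
    [0, 0, 0],
    [0, 0, 0],
    [0, 0, 0]
  ],
  "grip": [0, 0, 0, 0, 0, 0, 0, 0]
}}

```text
time: 6.32
tcp_pos: [472.4, 139.9, 139.8]
eef_rot: [[-0.004, 0.994, 0.105], [0.0, 0.105, -0.994], [-1.0, -0.003, -0.001]]
contact_force: [-0.6, -0.1, -0.2]
opening: 0.4
```

Call:
{"fn": "arm_command", "kwargs": {
  "linear": [
    [0, 0, 0],
    [0, 0, 0],
    [0, 0, 0]
  ],
  "delta_rot": [
    [0, 0, 0],
    [0, 0, 0],
    [0, 0, 0]
  ],
  "grip": [0, 0, 0]
}}

```text
time: 6.57
tcp_pos: [477.6, 135.2, 140.2]
eef_rot: [[-0.0, 0.995, 0.097], [-0.001, 0.097, -0.995], [-1.0, -0.0, 0.0]]
contact_force: [-0.1, -1.2, 0.1]
opening: 0.5
```

```bash
python3 -c "
from h import *
go(-84,130,10,0)
a=cam('top')['image'][120:300,160:340]; cv2.imwrite('pics/t3.png',cv2.resize(a,(600,600)))
"
```

```text
t 6.5667 pos [477.6 135.2 140.2] rack [-84.4 134.2] F [-0.09 -1.18  0.07] lin [13.02  0.05  0.41] rot [-0.4  0.   0. ] joints [-0.17  0.46 -0.3   2.18  0.26  0.54 -0.57]
```

View pics/t3.png

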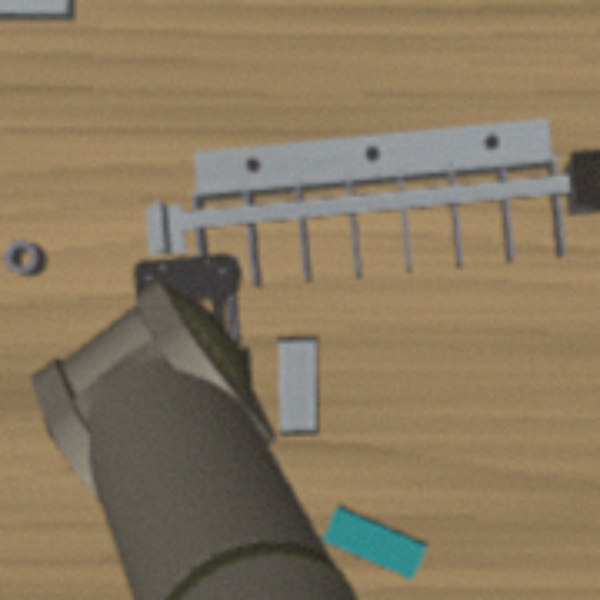

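The gripper sits left of the tube (tube at about (298,385)) and its body clears the rack. Descending.

Call:
{"fn": "arm_command", "kwargs": {
  "linear": [
    [1, 0, 0],
    [3, 0, 0],
    [5, 0, 0],
    [7, 0, 0.2],
    [9, 0, 0.2],
    [11, 0, 0.3],
    [12, 0, 0.3],
    [12, 0, 0.3]
  ],
  "delta_rot": [
    [0, 0, 0],
    [0, 0, 0],
    [0, 0, 0],
    [0, 0, 0],
    [0, 0, 0],
    [0, 0, 0],
    [0, 0, 0],
    [0, 0, 0]
  ],
  "grip": [0, 0, 0, 0, 0, 0, 0, 0]
}}

```text
time: 7.28
tcp_pos: [476.2, 132.5, 18.0]
eef_rot: [[-0.004, 0.995, 0.098], [-0.001, 0.098, -0.995], [-1.0, -0.004, 0.001]]
contact_force: [0.0, 0.4, -0.0]
opening: 0.7
```

```bash
python3 -c "
from h import *
go(-84,110,10,0)
c=cam('scene');cv2.imwrite('pics/s4.png',cv2.resize(c['image'][150:350,200:450],(750,600)))
"
```

```text
t 7.2833 pos [476.2 132.5  18. ] rack [-86.1 131.6] F [ 0.04  0.4  -0.02] lin [0.8  0.23 2.16] rot [-0.4  0.1  0.2] joints [-0.29  0.67 -0.14  2.26  0.39  0.24 -0.68]
```

View pics/s4.png

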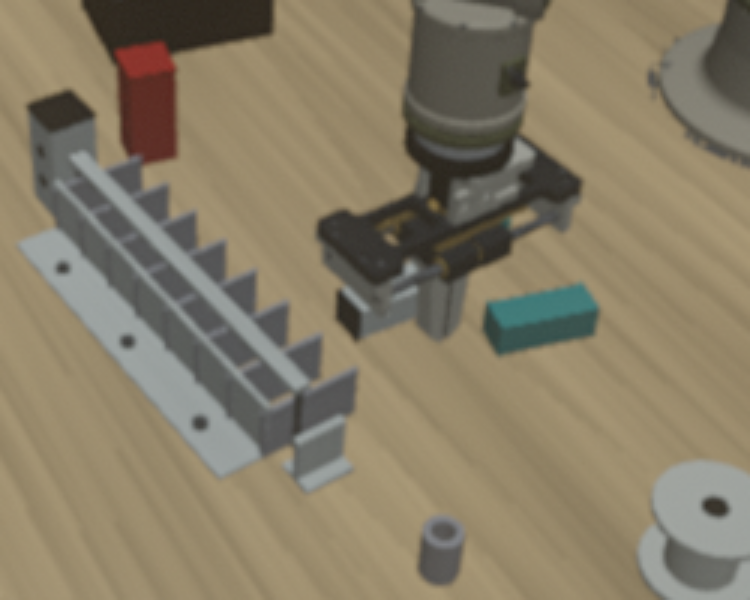

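The fingers stand between the tube and the turquoise decoy side, with gaps on both sides. I'll lower the last 8 mm and push sideways toward the third gap's line.

Call:
{"fn": "arm_command", "kwargs": {
  "linear": [
    [0.4, 0.1, 0.5],
    [0.8, 0.2, 1.2],
    [0.8, 0.2, 2],
    [0.8, 0.2, 2.7],
    [0.8, 0.2, 3.4],
    [0.8, 0.2, 4.2],
    [0.8, 0.2, 5],
    [0.8, 0.2, 5.8]
  ],
  "delta_rot": [
    [0, 0, 0],
    [0, 0, 0],
    [0, 0, 0],
    [0, 0, 0],
    [0, 0, 0],
    [0, 0, 0],
    [0, 0, 0],
    [0, 0, 0]
  ],
  "grip": [0, 0, 0, 0, 0, 0, 0, 0]
}}

```text
time: 8.0
tcp_pos: [485.1, 75.0, 12.9]
eef_rot: [[0.0, 0.995, 0.098], [0.0, 0.098, -0.995], [-1.0, 0.0, -0.0]]
contact_force: [-0.4, 1.1, -0.1]
opening: 0.2
```

```bash
python3 -c "
from h import *
go(-84,0,10,0)
c=cam('scene');cv2.imwrite('pics/s5.png',cv2.resize(c['image'][150:350,200:450],(750,600)))
"
```

```text
t 8.0 pos [485.1  75.   12.9] rack [-83.3  73.5] F [-0.45  1.09 -0.1 ] lin [ 0.29 -0.02  7.35] rot [-0.4 -0.  -0. ] joints [-0.17  0.68 -0.14  2.27  0.44  0.21 -0.61]
```

View pics/s5.png

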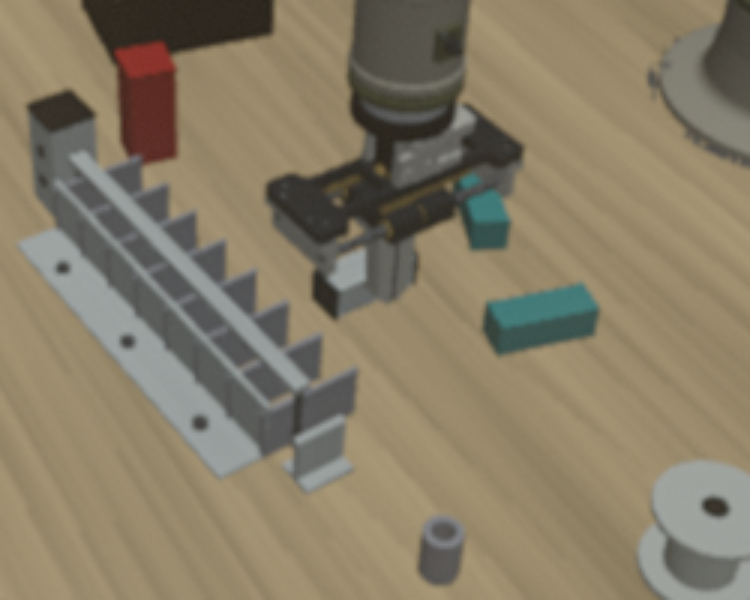

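The tube slides along, flush with the fingers. Continuing.

Call:
{"fn": "arm_command", "kwargs": {
  "linear": [
    [0, 0, 0.7],
    [0, 0, 1.5],
    [0, 0, 2.4],
    [0, 0, 3.3],
    [0, 0, 4.2],
    [0, 0, 5.1],
    [0, 0, 6],
    [0, 0, 6.8]
  ],
  "delta_rot": [
    [0, 0, 0],
    [0, 0, 0],
    [0, 0, 0],
    [0, 0, 0],
    [0, 0, 0],
    [0, 0, 0],
    [0, 0, 0],
    [0, 0, 0]
  ],
  "grip": [0, 0, 0, 0, 0, 0, 0, 0]
}}

```text
time: 8.72
tcp_pos: [491.6, 7.0, 12.7]
eef_rot: [[-0.0, 0.995, 0.098], [-0.0, 0.098, -0.995], [-1.0, -0.0, 0.0]]
contact_force: [-0.4, 1.9, 2.6]
opening: 0.6
```

Call:
{"fn": "arm_command", "kwargs": {
  "linear": [
    [0, 0, 0],
    [0, 0, 0]
  ],
  "delta_rot": [
    [0, 0, 0],
    [0, 0, 0]
  ],
  "grip": [0, 0]
}}

```text
time: 8.88
tcp_pos: [491.4, 7.1, 12.5]
eef_rot: [[-0.001, 0.995, 0.097], [-0.001, 0.097, -0.995], [-1.0, -0.001, 0.001]]
contact_force: [1.0, 0.1, -0.7]
opening: 0.1
```

```bash
python3 -c "
from h import *
go(-84,-19,10,0)
c=cam('scene');cv2.imwrite('pics/s6.png',cv2.resize(c['image'][150:350,200:450],(750,600)))
a=cam('top')['image'][120:300,190:370]; cv2.imwrite('pics/t6.png',cv2.resize(a,(720,720),interpolation=cv2.INTER_CUBIC)[:600])
"
```

```text
t 8.8833 pos [491.4   7.1  12.5] rack [-84.1   5.3] F [ 0.96  0.12 -0.7 ] lin [0.26 0.03 2.43] rot [-0.4  0.   0. ] joints [-0.02  0.68 -0.16  2.27  0.48  0.22 -0.52]
```

View pics/s6.png

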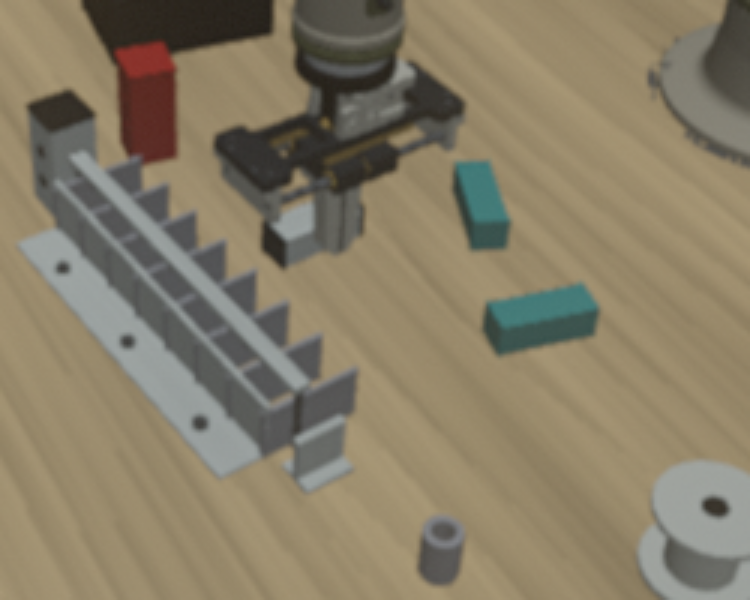

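View pics/t6.png

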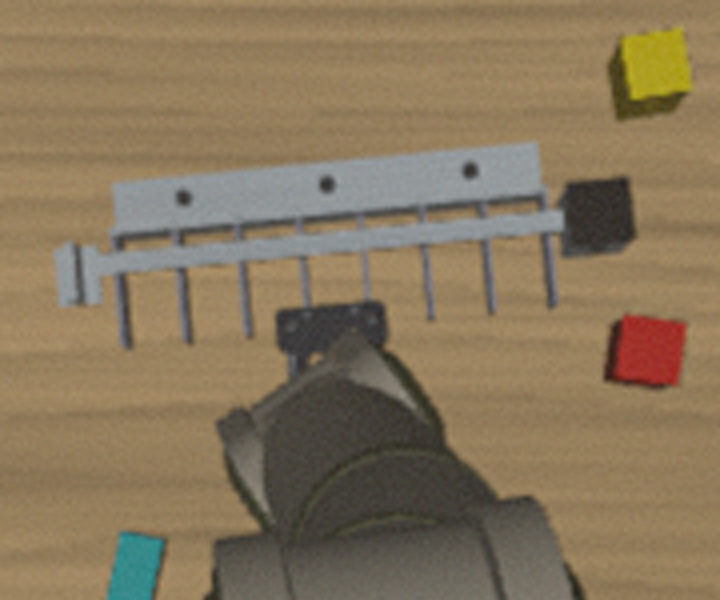

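The tube is still flush with the fingers, its front cap at about (275,245) in the zoom. The arm hides it in the top view, so I'll measure with scene rays.

```bash
python3 -c "
from h import *
cs=cam('scene')
cv2.imwrite('pics/s6z.png',cv2.resize(cs['image'][200:260,270:350],(800,600),interpolation=cv2.INTER_CUBIC))
"
```

```text
(no output)
```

View pics/s6z.png

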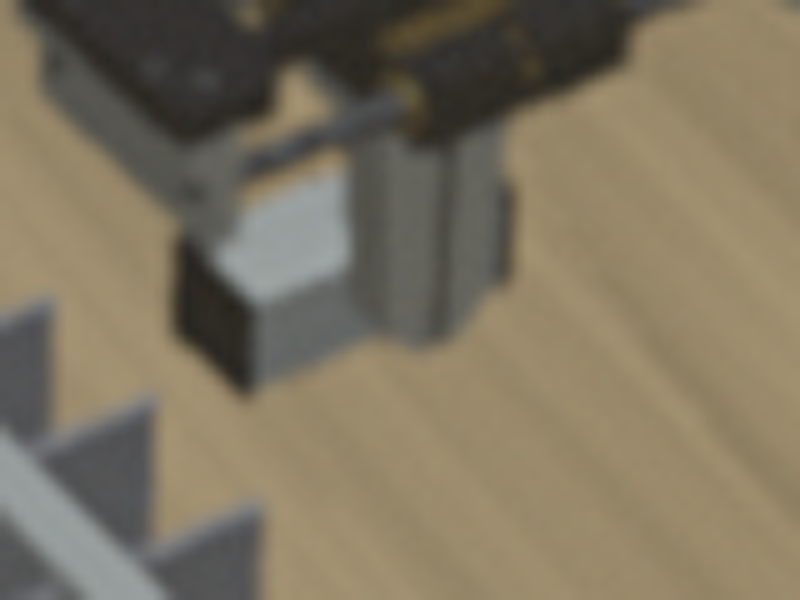

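```bash
python3 -c "
from h import *
cs=cam('scene')
f=lambda p:(np.array(p,float)+.5)/10-.5+np.array([270,200])
for p,z in (((180,335),0),((250,392),0),((253,298),30),((182,238),30)): print(rk(onz(cs,f(p),z)[0]))
go(-84,-19,10,0)
"
```

```text
[-43.34631294 -31.10698231]
[-45.44278571  -4.69896485]
[-44.84244239  -4.16983009]
[-43.46524408 -31.58699663]
t 9.0833 pos [491.4   8.5  12.6] rack [-83.9   6.7] F [-0.47  0.23  0.03] lin [0.26 0.01 2.57] rot [-0.3  0.   0. ] joints [-0.02  0.68 -0.16  2.27  0.48  0.22 -0.52]
```

The tube centre is at rack y ≈ −18, so it needs 24 mm more.

Call:
{"fn": "arm_command", "kwargs": {
  "linear": [
    [0, 0, 0.6],
    [0, 0, 1.2],
    [0, 0, 1.8],
    [0, 0, 2.2],
    [0, 0, 2.4],
    [0, 0, 2.4],
    [0, 0, 2.4]
  ],
  "delta_rot": [
    [0, 0, 0],
    [0, 0, 0],
    [0, 0, 0],
    [0, 0, 0],
    [0, 0, 0],
    [0, 0, 0],
    [0, 0, 0]
  ],
  "grip": [0, 0, 0, 0, 0, 0, 0]
}}

```text
time: 9.67
tcp_pos: [493.9, -16.1, 12.7]
eef_rot: [[-0.0, 0.995, 0.098], [-0.0, 0.098, -0.995], [-1.0, -0.0, 0.0]]
contact_force: [-0.5, 0.9, -0.4]
opening: 0.6
```

```bash
python3 -c "
from h import *
cs=cam('scene')
cv2.imwrite('pics/s7z.png',cv2.resize(cs['image'][190:250,260:340],(800,600),interpolation=cv2.INTER_CUBIC))
go(-84,40,10,0)
"
```

```text
t 9.7167 pos [493.9 -15.8  12.7] rack [-84.  -17.8] F [ 0.58 -0.11 -0.29] lin [ 0.27 -0.04 -5.78] rot [-0.4  0.   0. ] joints [ 0.04  0.68 -0.17  2.26  0.49  0.23 -0.48]
```

View pics/s7z.png

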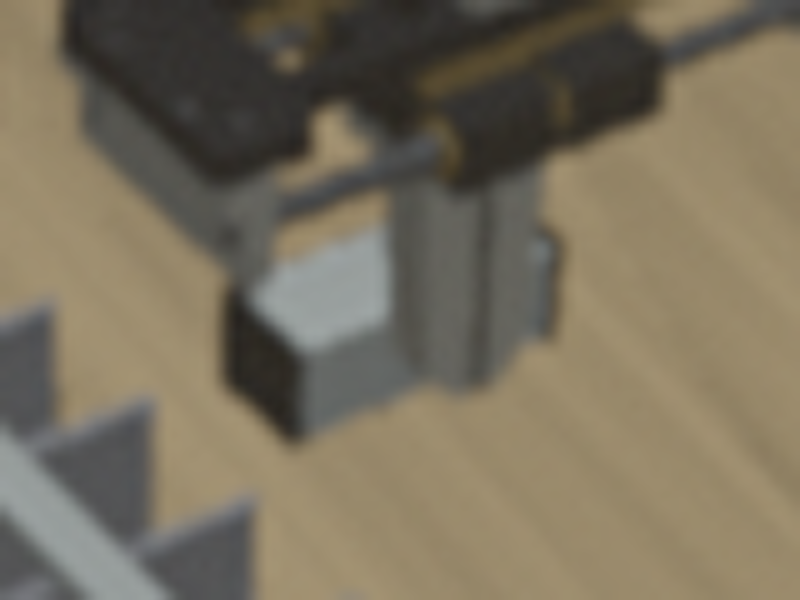

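```bash
python3 -c "
from h import *
cs=cam('scene')
f=lambda p:(np.array(p,float)+.5)/10-.5+np.array([260,190])
for p,z in (((228,382),0),((299,440),0),((302,347),30),((233,287),30)): print(rk(onz(cs,f(p),z)[0]))
"
```

```text
[-44.03249162 -54.49673787]
[-46.13494255 -27.0647786 ]
[-45.53952519 -26.21226959]
[-44.56029079 -53.970109  ]
```

Call:
{"fn": "arm_command", "kwargs": {
  "linear": [
    [0, 0, -1],
    [0, 0, -3],
    [-1, 0, -4],
    [-4, 0, -4],
    [-7.5, 0, -4],
    [-11, 0, -4],
    [-13, 0, -4],
    [-13, 0, -4]
  ],
  "delta_rot": [
    [0, 0, 0],
    [0, 0, 0],
    [0, 0, 0],
    [0, 0, 0],
    [0, 0, 0],
    [0, 0, 0],
    [0, 0, 0],
    [0, 0, 0]
  ],
  "grip": [0, 0, 0, 0, 0, 0, 0, 0]
}}

```text
time: 10.43
tcp_pos: [491.6, 25.1, 147.3]
eef_rot: [[0.006, 0.995, 0.099], [0.0, 0.099, -0.995], [-1.0, 0.006, 0.0]]
contact_force: [0.8, 0.1, 0.5]
opening: 0.3
```

```bash
python3 -c "
from h import *
go(-152,-42,145,90)
go(-152,-42,145,-90)
"
```

```text
t 10.4333 pos [491.6  25.1 147.3] rack [-82.   23.2] F [0.79 0.12 0.53] lin [ 0.18 -6.96  6.56] rot [-90.3   0.3  -0.3] joints [ 0.11  0.45 -0.38  2.18  0.32  0.55 -0.4 ]
t 10.4333 pos [491.6  25.1 147.3] rack [-82.   23.2] F [0.79 0.12 0.53] lin [ 0.18 -6.96  6.56] rot [89.7 -0.3 -0.3] joints [ 0.11  0.45 -0.38  2.18  0.32  0.55 -0.4 ]
```

The tube's centre is at rack y ≈ −41 and it lies parallel. The fingers are up and clear. Next I'll rotate the jaw along the row and go behind the tube.

Call:
{"fn": "arm_command", "kwargs": {
  "linear": [
    [0, -0.7, 0.5],
    [0, -1.8, 1.5],
    [0, -3, 2.5],
    [0, -4, 3.5],
    [0, -5, 4.5],
    [0, -6, 5.5],
    [0, -6.9, 6.5],
    [0, -6.9, 6.5]
  ],
  "delta_rot": [
    [-5, 0, 0],
    [-12, 0, 0],
    [-19, 0, 0],
    [-26, 0, 0],
    [-33, 0, 0],
    [-40, 0, 0],
    [-47, 0, 0],
    [-54, 0, 0]
  ],
  "grip": [0, 0, 0, 0, 0, 0, 0, 0]
}}

```text
time: 11.1
tcp_pos: [425.2, -49.0, 142.4]
eef_rot: [[-0.003, 0.501, 0.866], [-0.002, 0.866, -0.501], [-1.0, -0.003, -0.001]]
contact_force: [0.2, 0.2, -0.3]
opening: 0.3
```

Call:
{"fn": "arm_command", "kwargs": {
  "linear": [
    [0, 0, 0],
    [0, 0, 0],
    [0, 0, 0],
    [0, 0, 0],
    [0, 0, 0],
    [0, 0, 0],
    [0, 0, 0],
    [0, 0, 0]
  ],
  "delta_rot": [
    [-7, 0, 0],
    [-14, 0, 0],
    [-21, 0, 0],
    [-28, 0, 0],
    [-34, 0, 0],
    [-36.3, 0, 0],
    [-36.3, 0, 0],
    [-36.3, 0, 0]
  ],
  "grip": [0, 0, 0, 0, 0, 0, 0, 0]
}}

```text
time: 11.77
tcp_pos: [427.4, -47.1, 142.6]
eef_rot: [[-0.001, -0.103, 0.995], [0.0, 0.995, 0.103], [-1.0, 0.0, -0.001]]
contact_force: [0.2, 0.3, 0.2]
opening: 0.3
```

```bash
python3 -c "
from h import *
go(-146,-42,12,90)
a=cam('top')['image'][120:300,190:370]; cv2.imwrite('pics/t8.png',cv2.resize(a,(720,720),interpolation=cv2.INTER_CUBIC)[:600])
c=cam('scene');cv2.imwrite('pics/s8.png',cv2.resize(c['image'][150:350,200:450],(750,600)))
"
```

```text
t 11.7667 pos [427.4 -47.1 142.6] rack [-153.4  -41.9] F [0.22 0.29 0.22] lin [ 1.306e+01 -1.000e-02  7.400e-01] rot [-0.1 -0.  -0. ] joints [ 0.59  0.49 -0.84  2.29  0.66  0.61  0.92]
```

View pics/t8.png

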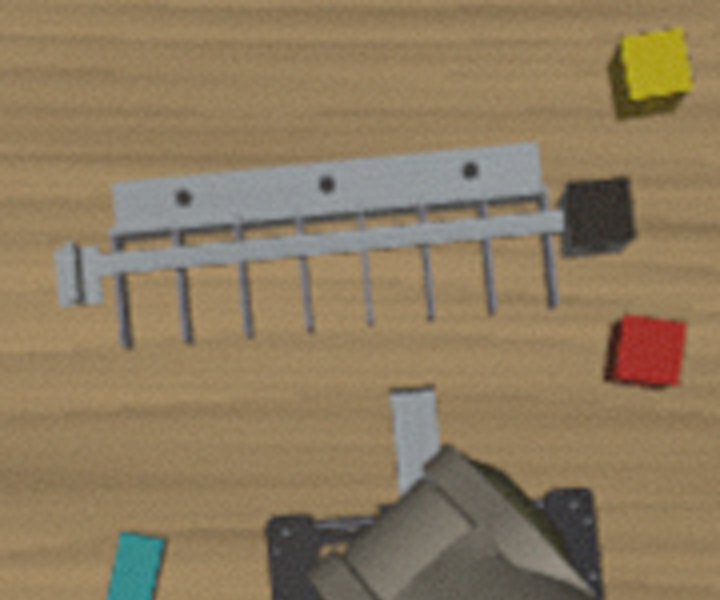

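View pics/s8.png

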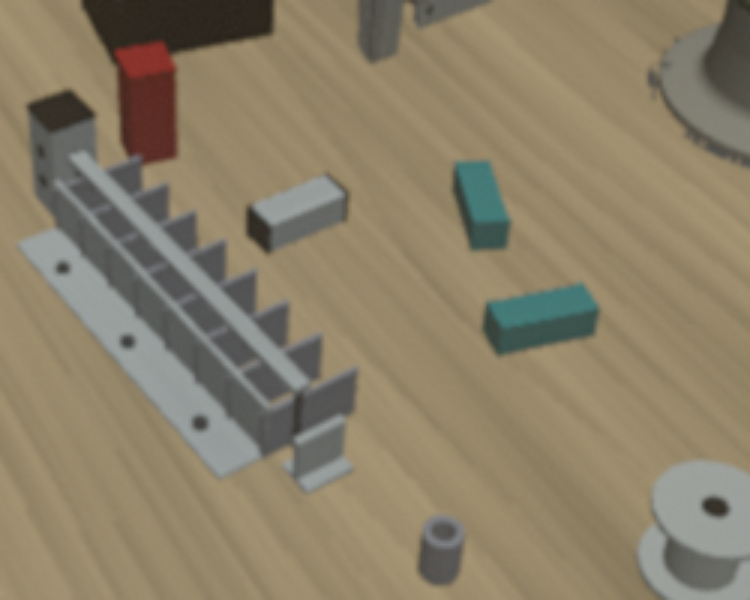

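```bash
python3 -c "
from h import *
ct,cs=cam('top'),cam('scene')
t=lambda p:z4(p,190,120)
f=lambda p:(np.array(p,float)+.5)/3-.5+np.array([200,150])
for p in onz(ct,t([(390,391),(434,389),(401,480),(439,445)]),30):print('top',rk(p))
for p in onz(cs,f([(249,209),(271,223),(348,195),(326,178)]),30): print('sc',rk(p))
for p in onz(cs,f([(271,250),(249,236)]),0): print('sc0',rk(p))
for p in onz(ct,t([(372,325),(431,319)]),20): print('plates',rk(p))
"
```

```text
top [-46.32564478 -29.12837588]
top [-47.88608944 -59.08481666]
top [-107.27528437  -30.66283399]
top [-86.14166833 -58.70811428]
sc [-41.85686299 -50.78131048]
sc [-46.57226425 -26.65466869]
sc [-119.39054411  -21.81136885]
sc [-117.70088921  -49.67574797]
sc0 [-48.41685617 -28.01780688]
sc0 [-43.43292627 -52.23742242]
plates [  0.40668755 -21.33243189]
plates [  0.57418046 -62.07037885]
```

The top view puts the tube at y ≈ −44 and the scene view at ≈ −39. Their mean is −41.5, in line with the gap. Descending behind its near end.

Call:
{"fn": "arm_command", "kwargs": {
  "linear": [
    [1, 0, 0.1],
    [3, 0, 0.2],
    [5, 0, 0.2],
    [7, 0, 0.2],
    [9, 0, 0.2],
    [11, 0, 0.2],
    [13, 0, 0.2],
    [13, 0, 0.2]
  ],
  "delta_rot": [
    [0, 0, 0],
    [0, 0, 0],
    [0, 0, 0],
    [0, 0, 0],
    [0, 0, 0],
    [0, 0, 0],
    [0, 0, 0],
    [0, 0, 0]
  ],
  "grip": [0, 0, 0, 0, 0, 0, 0, 0]
}}

```text
time: 12.63
tcp_pos: [429.0, -46.6, 10.4]
eef_rot: [[-0.003, -0.105, 0.994], [-0.0, 0.994, 0.105], [-1.0, 0.0, -0.003]]
contact_force: [-0.7, -0.6, -0.4]
opening: 0.3
```

```bash
python3 -c "
from h import *
go(-106,-42,11,90)
c=cam('scene');cv2.imwrite('pics/s9.png',cv2.resize(c['image'][150:350,200:450],(750,600)))
"
```

```text
t 12.6333 pos [429.  -46.6  10.4] rack [-151.8  -41.5] F [-0.75 -0.62 -0.41] lin [-0.07 -0.05  4.58] rot [ 0.  -0.2 -0. ] joints [ 0.27  0.69 -0.43  2.39  1.2   0.29  0.42]
```

View pics/s9.png

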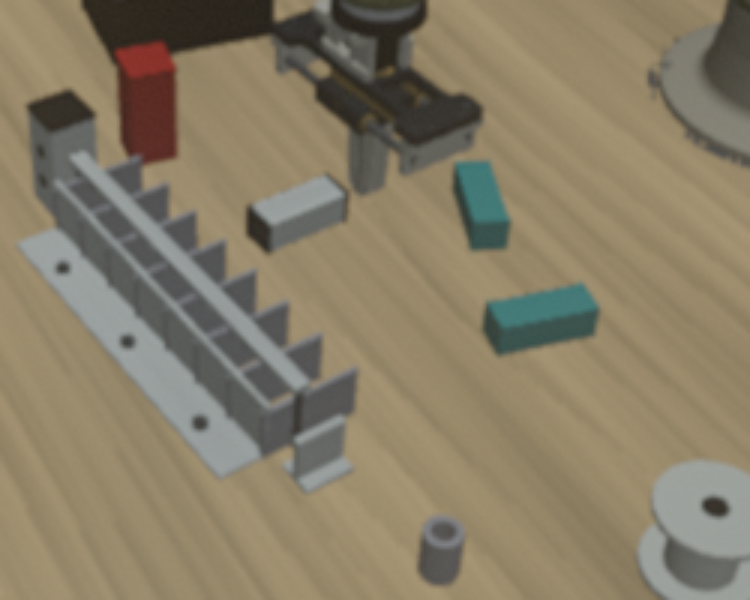

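The fingers at (368,170) are squarely behind the tube. I'll push to just short of the plates.

Call:
{"fn": "arm_command", "kwargs": {
  "linear": [
    [0, 0, 0.5],
    [0, 0, 1.1],
    [0, 0, 1.8],
    [0, 0, 2.5],
    [0, 0, 3.2],
    [0, 0, 3.9],
    [0, 0, 4.6],
    [0, 0, 5]
  ],
  "delta_rot": [
    [0, 0, 0],
    [0, 0, 0],
    [0, 0, 0],
    [0, 0, 0],
    [0, 0, 0],
    [0, 0, 0],
    [0, 0, 0],
    [0, 0, 0]
  ],
  "grip": [0, 0, 0, 0, 0, 0, 0, 0]
}}

```text
time: 13.35
tcp_pos: [480.5, -42.0, 12.9]
eef_rot: [[0.001, -0.103, 0.995], [0.0, 0.995, 0.103], [-1.0, 0.0, 0.001]]
contact_force: [-1.0, -0.6, 2.6]
opening: 1.0
```

```bash
python3 -c "
from h import *
go(-96,-42,11,90)
cs=cam('scene')
cv2.imwrite('pics/s10.png',cv2.resize(cs['image'][180:255,240:340],(800,600),interpolation=cv2.INTER_CUBIC))
a=cam('top')['image'][160:280,230:350]; cv2.imwrite('pics/t10.png',cv2.resize(a,(600,600),interpolation=cv2.INTER_CUBIC))
"
```

```text
t 13.35 pos [480.5 -42.   12.9] rack [-100.1  -42.4] F [-1.   -0.59  2.58] lin [0.19 0.04 0.41] rot [-0.1  0.  -0. ] joints [ 0.33  0.72 -0.53  2.27  1.03  0.4   0.6 ]
```

View pics/s10.png

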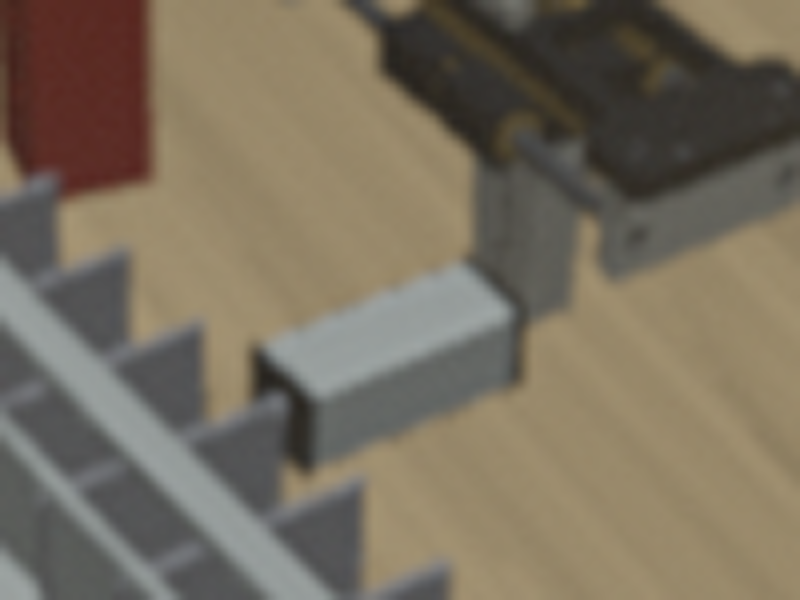

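View pics/t10.png

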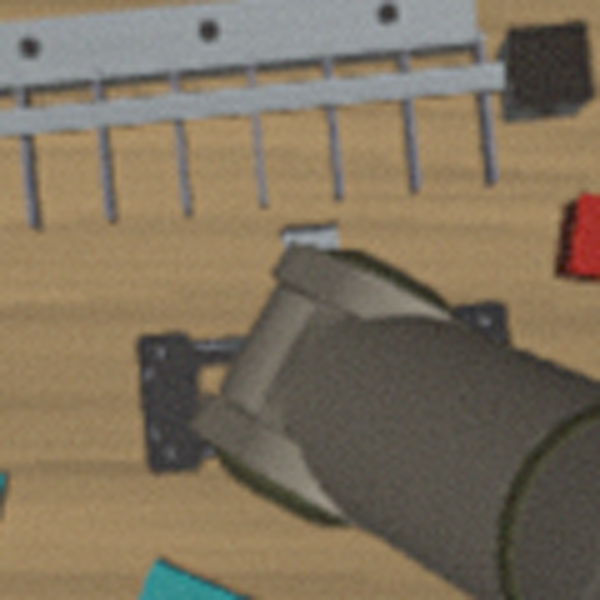

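```bash
python3 -c "
from h import *
ct,cs=cam('top'),cam('scene')
f=lambda p:(np.array(p,float)+.5)/8-.5+np.array([240,180])
g=lambda p:(np.array(p,float)+.5)/5-.5+np.array([230,160])
for p in onz(cs,f([(310,403),(256,346),(520,312),(464,262)]),30): print('sc tube',rk(p))
for p in onz(cs,f([(308,470),(518,385)]),0): print('sc tube0',rk(p))
for p in onz(cs,f([(130,248),(200,325),(284,398),(361,482)]),44): print('sc plates',rk(p))
for p in onz(ct,g([(283,230),(338,225)]),30): print('top tube',rk(p))
for z in (0,44):
  for p in onz(ct,g([(263,206),(340,198)]),z): print('top pl',z,rk(p))
"
```

```text
sc tube [-11.04902453 -23.66802345]
sc tube [-12.24437061 -54.34844425]
sc tube [-87.80204449 -24.37501355]
sc tube [-87.74621241 -53.43396415]
sc tube0 [-13.35496539 -27.57537627]
sc tube0 [-89.23568701 -25.288025  ]
sc plates [  3.40685652 -99.7074745 ]
sc plates [  5.62224024 -57.29643006]
sc plates [  3.37020996 -15.94278843]
sc plates [ 5.5367472  26.62800154]
top tube [-14.09925342 -29.75299748]
top tube [-14.2997126  -59.88014641]
top pl 0 [  2.13389794 -20.23216347]
top pl 0 [  2.40540764 -63.35495143]
top pl 44 [ -0.96376884 -20.1403657 ]
top pl 44 [ -0.70029282 -61.98719701]
```

Both views put the tube 2–3 mm to the −y side of the gap's middle. I'll creep diagonally forward with a small +y component to centre it.

Call:
{"fn": "arm_command", "kwargs": {
  "linear": [
    [0, 0.06, 0.25],
    [0, 0.12, 0.5],
    [0, 0.18, 0.75],
    [0, 0.23, 0.95],
    [0, 0.26, 1.05],
    [0, 0.26, 1.05]
  ],
  "delta_rot": [
    [0, 0, 0],
    [0, 0, 0],
    [0, 0, 0],
    [0, 0, 0],
    [0, 0, 0],
    [0, 0, 0]
  ],
  "grip": [0, 0, 0, 0, 0, 0]
}}

```text
time: 14.05
tcp_pos: [490.0, -38.1, 12.7]
eef_rot: [[0.0, -0.104, 0.995], [0.0, 0.995, 0.104], [-1.0, 0.0, 0.0]]
contact_force: [0.4, -0.7, -0.2]
opening: 0.5
```

```bash
python3 -c "
from h import *
go(-96,-42,11,90)
cs=cam('scene')
cv2.imwrite('pics/s11.png',cv2.resize(cs['image'][180:255,240:340],(800,600),interpolation=cv2.INTER_CUBIC))
a=cam('top')['image'][160:280,230:350]; cv2.imwrite('pics/t11.png',cv2.resize(a,(600,600),interpolation=cv2.INTER_CUBIC))
"
```

```text
t 14.05 pos [490.  -38.1  12.7] rack [-90.2 -39.5] F [ 0.41 -0.68 -0.15] lin [ 0.17 -0.25 -0.58] rot [-0.  0. -0.] joints [ 0.34  0.73 -0.54  2.25  1.01  0.42  0.62]
```

View pics/s11.png

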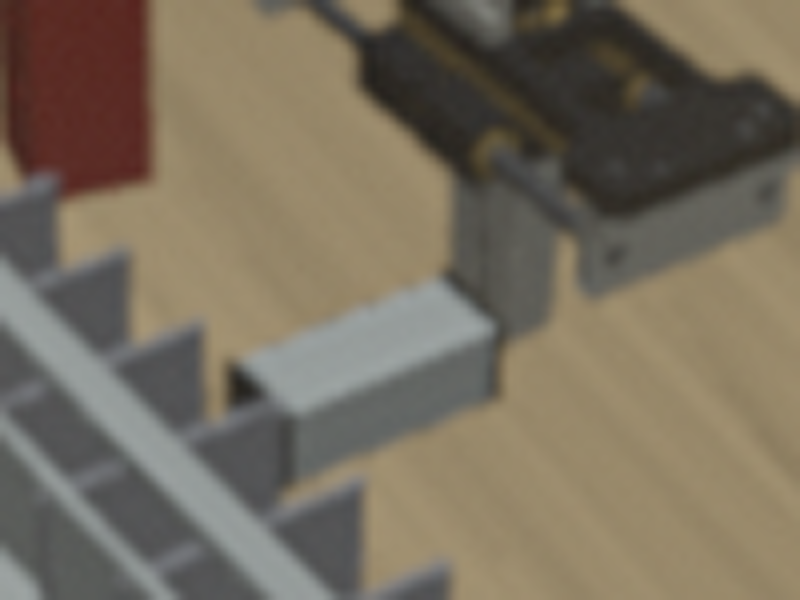

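View pics/t11.png

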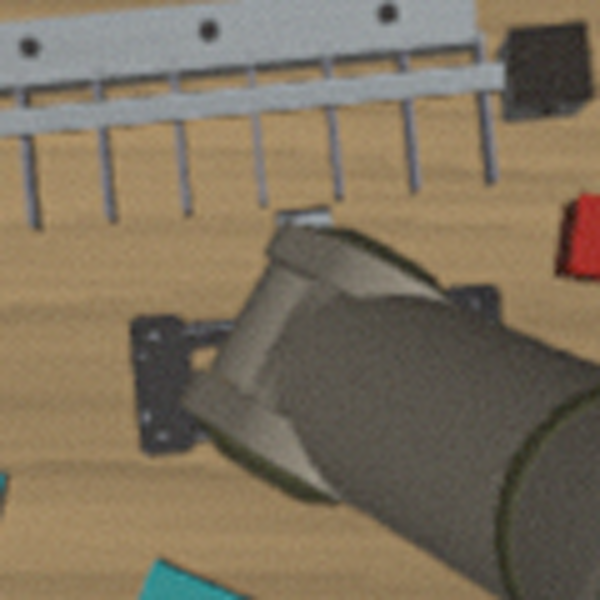

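The tube now sits central at the gap mouth: top-crop tube 277–331 against plates at 264 and 341. Pushing in.

Call:
{"fn": "arm_command", "kwargs": {
  "linear": [
    [0, 0, 0.5],
    [0, 0, 1.2],
    [0, 0, 2.0],
    [0, 0, 2.8],
    [0, 0, 3.6],
    [0, 0, 4.3],
    [0, 0, 4.8],
    [0, 0, 5]
  ],
  "delta_rot": [
    [0, 0, 0],
    [0, 0, 0],
    [0, 0, 0],
    [0, 0, 0],
    [0, 0, 0],
    [0, 0, 0],
    [0, 0, 0],
    [0, 0, 0]
  ],
  "grip": [0, 0, 0, 0, 0, 0, 0, 0]
}}

```text
time: 14.82
tcp_pos: [540.4, -33.0, 12.6]
eef_rot: [[0.0, -0.104, 0.995], [0.0, 0.995, 0.104], [-1.0, 0.0, 0.001]]
contact_force: [-2.7, -0.2, 2.1]
opening: 0.4
```

```bash
python3 -c "
from h import *
go(-13,-41,12,90)
cs=cam('scene')
cv2.imwrite('pics/s12.png',cv2.resize(cs['image'][180:255,240:340],(800,600),interpolation=cv2.INTER_CUBIC))
"
```

```text
t 14.8167 pos [540.4 -33.   12.6] rack [-39.6 -39.7] F [-2.69 -0.19  2.11] lin [ 0.06 -0.13  2.66] rot [-0.1  0.  -0. ] joints [ 0.36  0.77 -0.6   2.14  0.93  0.51  0.72]
```

View pics/s12.png

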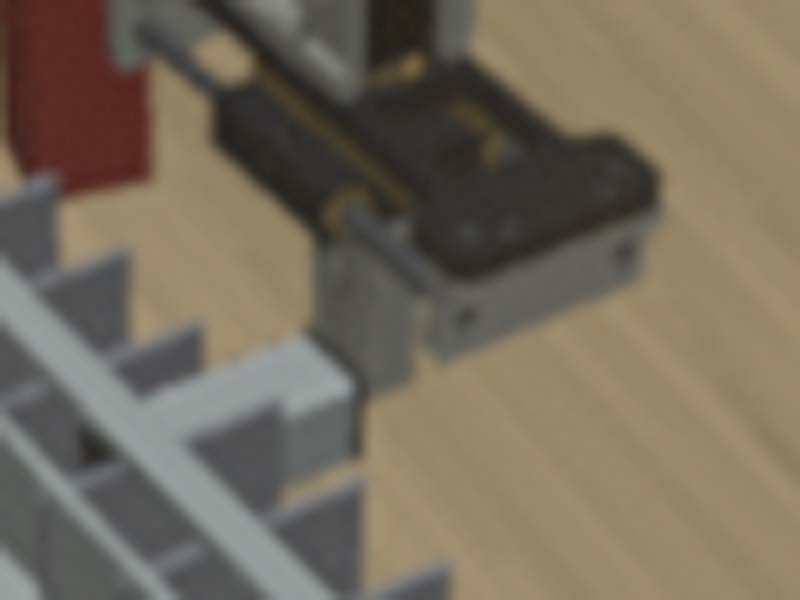

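The tube is about half way in. Continuing slowly.

Call:
{"fn": "arm_command", "kwargs": {
  "linear": [
    [0, 0, 0.4],
    [0, 0, 0.8],
    [0, 0, 1.2],
    [0, 0, 1.6],
    [0, 0, 1.9],
    [0, 0, 2.2],
    [0, 0, 2.4],
    [0, 0, 2.4]
  ],
  "delta_rot": [
    [0, 0, 0],
    [0, 0, 0],
    [0, 0, 0],
    [0, 0, 0],
    [0, 0, 0],
    [0, 0, 0],
    [0, 0, 0],
    [0, 0, 0]
  ],
  "grip": [0, 0, 0, 0, 0, 0, 0, 0]
}}

```text
time: 15.53
tcp_pos: [563.8, -30.5, 12.7]
eef_rot: [[0.001, -0.104, 0.995], [0.0, 0.995, 0.104], [-1.0, 0.0, 0.001]]
contact_force: [0.6, 0.5, 1.4]
opening: 0.5
```

```bash
python3 -c "
from h import *
go(-13,-41,12,90)
cs=cam('scene')
cv2.imwrite('pics/s13.png',cv2.resize(cs['image'][180:255,240:340],(800,600),interpolation=cv2.INTER_CUBIC))
"
```

```text
t 15.5333 pos [563.8 -30.5  12.7] rack [-16.  -39.7] F [0.59 0.51 1.42] lin [ 0.07 -0.13  0.3 ] rot [-0.  0. -0.] joints [ 0.36  0.79 -0.62  2.08  0.9   0.55  0.76]
```

View pics/s13.png

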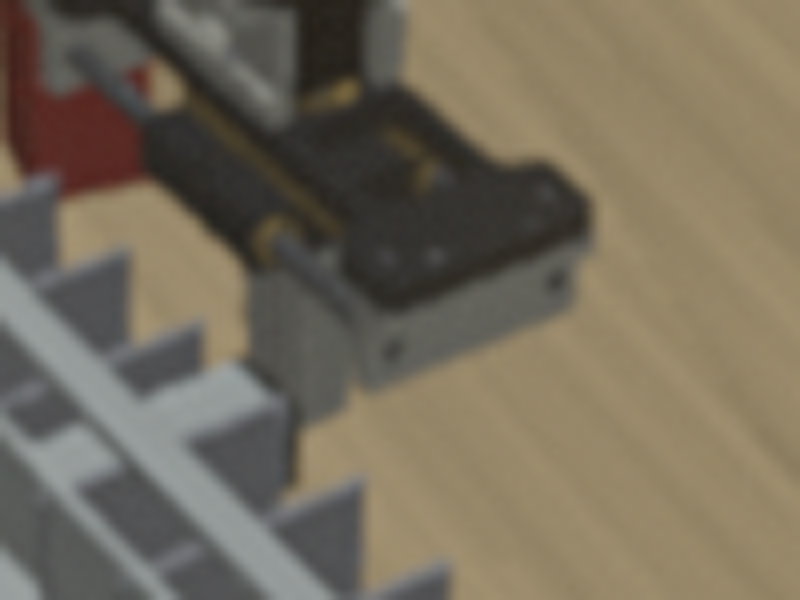

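Call:
{"fn": "arm_command", "kwargs": {
  "linear": [
    [0, 0, 0.1],
    [0, 0, 0.2],
    [0, 0, 0.3],
    [0, 0, 0.3]
  ],
  "delta_rot": [
    [0, 0, 0],
    [0, 0, 0],
    [0, 0, 0],
    [0, 0, 0]
  ],
  "grip": [0, 0, 0, 0]
}}

```text
time: 15.92
tcp_pos: [566.3, -30.3, 12.7]
eef_rot: [[-0.0, -0.104, 0.995], [-0.0, 0.995, 0.104], [-1.0, -0.0, -0.0]]
contact_force: [-1.6, -0.4, 1.8]
opening: 0.6
```

Call:
{"fn": "arm_command", "kwargs": {
  "linear": [
    [0, 0, 0.1],
    [0, 0, 0.2],
    [0, 0, 0.2]
  ],
  "delta_rot": [
    [0, 0, 0],
    [0, 0, 0],
    [0, 0, 0]
  ],
  "grip": [0, 0, 0]
}}

```text
time: 16.17
tcp_pos: [568.6, -30.1, 12.7]
eef_rot: [[0.0, -0.104, 0.995], [0.0, 0.995, 0.104], [-1.0, 0.0, 0.0]]
contact_force: [-1.1, 0.1, 1.5]
opening: 0.5
```

```bash
python3 -c "
from h import *
go(-13,-41,12,90)
cs=cam('scene')
cv2.imwrite('pics/s14.png',cv2.resize(cs['image'][210:255,260:320],(800,600),interpolation=cv2.INTER_CUBIC))
"
```

```text
t 16.1667 pos [568.6 -30.1  12.7] rack [-11.2 -39.7] F [-1.06  0.11  1.5 ] lin [ 0.07 -0.13 -0.18] rot [-0.  0. -0.] joints [ 0.36  0.79 -0.62  2.07  0.89  0.56  0.77]
```

View pics/s14.png

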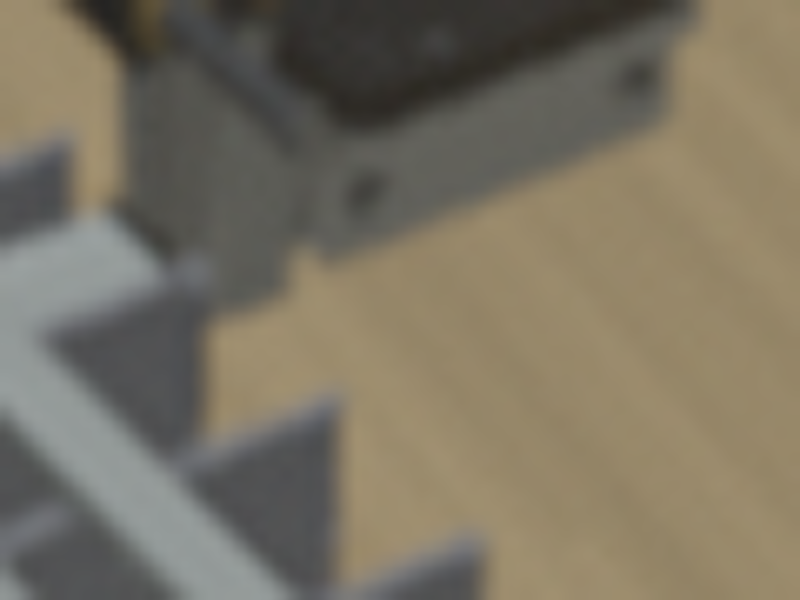

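Call:
{"fn": "arm_command", "kwargs": {
  "linear": [
    [0, 0, 0.1],
    [0, 0, 0.2],
    [0, 0, 0.2]
  ],
  "delta_rot": [
    [0, 0, 0],
    [0, 0, 0],
    [0, 0, 0]
  ],
  "grip": [0, 0, 0]
}}

```text
time: 16.47
tcp_pos: [569.3, -30.1, 12.6]
eef_rot: [[-0.002, -0.104, 0.995], [-0.001, 0.995, 0.104], [-1.0, -0.0, -0.002]]
contact_force: [-5.1, -0.2, 3.4]
opening: 0.5
```

Call:
{"fn": "arm_command", "kwargs": {
  "linear": [
    [0, 0, 0.1],
    [0, 0, 0.2],
    [0, 0, 0.2]
  ],
  "delta_rot": [
    [0, 0, 0],
    [0, 0, 0],
    [0, 0, 0]
  ],
  "grip": [0, 0, 0]
}}

```text
time: 16.72
tcp_pos: [569.3, -30.1, 12.5]
eef_rot: [[-0.005, -0.104, 0.995], [-0.002, 0.995, 0.104], [-1.0, -0.001, -0.005]]
contact_force: [-11.4, -0.5, 8.8]
opening: 0.3
```

The TCP has stalled at 569.3 and the force has risen to 11 N, so the tube is on the back stop. Backing straight off, then up.

Call:
{"fn": "arm_command", "kwargs": {
  "linear": [
    [0, 0, -0.4],
    [0, 0, -1],
    [0, 0, -2],
    [0, 0, -3.5],
    [0, 0, -5],
    [0, 0, -6.5],
    [0, 0, -8],
    [0, 0, -8]
  ],
  "delta_rot": [
    [0, 0, 0],
    [0, 0, 0],
    [0, 0, 0],
    [0, 0, 0],
    [0, 0, 0],
    [0, 0, 0],
    [0, 0, 0],
    [0, 0, 0]
  ],
  "grip": [0, 0, 0, 0, 0, 0, 0, 0]
}}

```text
time: 17.38
tcp_pos: [489.2, -38.5, 12.8]
eef_rot: [[-0.002, -0.105, 0.995], [-0.001, 0.995, 0.105], [-1.0, -0.001, -0.002]]
contact_force: [-0.7, 0.6, -0.2]
opening: 0.5
```

Call:
{"fn": "arm_command", "kwargs": {
  "linear": [
    [-2, 0, 0],
    [-5, 0, 0],
    [-8, 0, 0],
    [-12, 0, -1],
    [-15, 0, -3],
    [-17, 0, -5],
    [-17, 0, -6],
    [-17, 0, -6]
  ],
  "delta_rot": [
    [0, 0, 0],
    [0, 0, 0],
    [0, 0, 0],
    [0, 0, 0],
    [0, 0, 0],
    [0, 0, 0],
    [0, 0, 0],
    [0, 0, 0]
  ],
  "grip": [0, 0, 0, 0, 0, 0, 0, 0]
}}

```text
time: 18.05
tcp_pos: [431.7, -45.1, 183.4]
eef_rot: [[0.001, -0.103, 0.995], [-0.002, 0.995, 0.103], [-1.0, -0.002, 0.001]]
contact_force: [0.4, 0.1, 0.2]
opening: 0.6
```

```bash
python3 -c "
from h import *
go(-13,-41,12,90)
cs=cam('scene')
cv2.imwrite('pics/s15.png',cv2.resize(cs['image'][180:255,240:340],(800,600),interpolation=cv2.INTER_CUBIC))
a=cam('top')['image'][160:280,230:350]; cv2.imwrite('pics/t15.png',cv2.resize(a,(600,600),interpolation=cv2.INTER_CUBIC))
"
```

```text
t 18.05 pos [431.7 -45.1 183.4] rack [-149.   -40.4] F [0.45 0.13 0.22] lin [17.15 -0.   13.58] rot [-0.1  0.1  0.1] joints [ 0.66  0.44 -0.92  2.24  0.55  0.7   1.03]
```

View pics/s15.png

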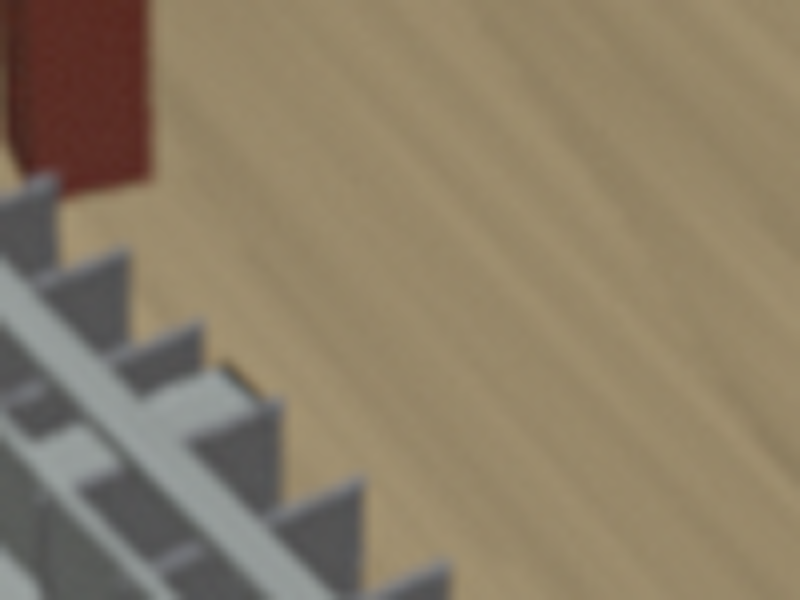

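View pics/t15.png

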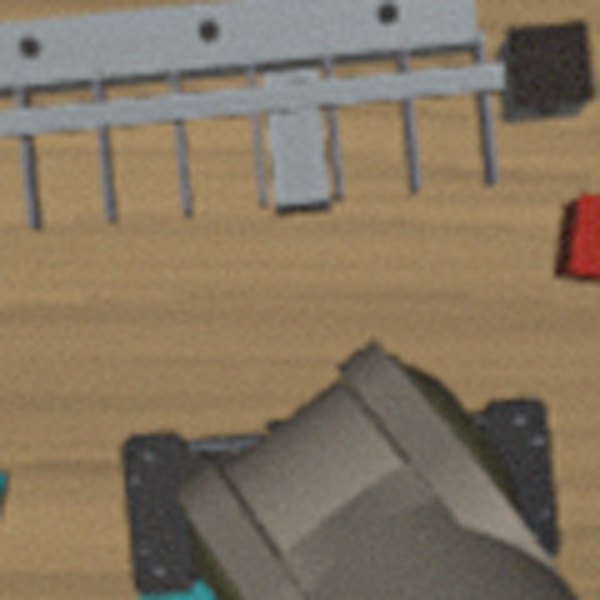

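The top view shows the tube centred in the third gap, its near end at crop row 208, just past the plates' front. The fingers are high and clear.

Call:
{"fn": "arm_command", "kwargs": {
  "linear": [
    [0, 0, 0],
    [0, 0, 0],
    [0, 0, 0],
    [0, 0, 0],
    [0, 0, 0],
    [0, 0, 0]
  ],
  "delta_rot": [
    [0, 0, 0],
    [0, 0, 0],
    [0, 0, 0],
    [0, 0, 0],
    [0, 0, 0],
    [0, 0, 0]
  ],
  "grip": [0, 0, 0, 0, 0, 0]
}}

```text
time: 18.65
tcp_pos: [433.0, -44.0, 182.4]
eef_rot: [[-0.0, -0.104, 0.995], [0.0, 0.995, 0.104], [-1.0, 0.0, -0.0]]
contact_force: [-0.6, -0.1, -0.1]
opening: 0.5
```

```bash
python3 -c "
from h import *
ct,cs=cam('top'),cam('scene')
g=lambda p:(np.array(p,float)+.5)/5-.5+np.array([230,160])
for p in onz(ct,g([(277,208),(329,203),(267,72),(318,68)]),30): print(rk(p).round(1))
cv2.imwrite('pics/s16.png',cs['image'])
s=manip.read_state();print(s['time'],np.round(s['joint_velocities'],3),s['contact_force'])
"
```

```text
[ -1.8 -27.7]
[ -1.9 -56.2]
[ 73.  -29.5]
[ 72.4 -57.5]
18.75 [ 0.003 -0.003 -0.001  0.001 -0.    -0.001  0.   ] [ 1.06022138 -0.03028275 -0.90822441]
```

View pics/s16.png

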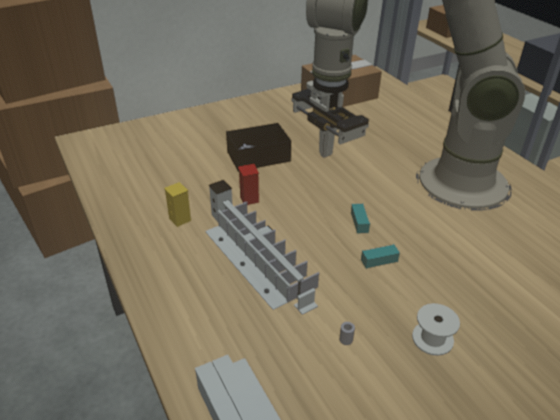

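The tube lies with its centre at about x 35.5 and y −42.5 in the rack frame, and parallel to it. Spool (437,328), bin (258,145) and coupler (347,333) stand where they did at the start, and the arm is clear.

```bash
python3 -c "
from bench import manip
print(manip.sign_off())"
```

```text
the job is handed in; nothing more can be done
None
```

I carried out both parts of the task and handed the job in at about 18.8 s of the 64 s allowed; sign-off gives no verdict.

- **Rail:** With the gripper shut, I pressed the rail over the first, second and third gaps from the post, at about 2.4, 2.6 and 2.9 N. I lifted off at the third, at rack y −43 mm, and the rail sprang back level.
- **Tube:** I pushed the tube sideways into line with the third gap. I then pushed it lengthwise until it stalled on the back stop, with about 11 N forward, and backed straight off.
- **Last checks:** The top view puts the tube's centre at about x 35.5, y −42.5 mm in the rack frame, parallel to the gap. The spool, bin, coupler and both decoy tubes look unmoved, and the arm is clear and at rest.
- **Disagreements:**
  - The two cameras differed by about 5 mm in the tube's y before it entered the gap. Measured against the plates, both put it 2–3 mm off-centre, so I corrected that with a short diagonal push.
  - Triangulation gave the rail top at about 58 mm against the stated 64 mm. The press forces fit 64 mm.

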